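# Shut the cupboard and bring the pump bottle round on the linen-closet carousel

## Task

The small cupboard's door has been left swung open across the front of the carousel beside it: push the door fully shut so that its catch holds it. Then, gripping only the wooden carrying handle, turn the carousel smoothly until the pump bottle stands squarely at the front (the side the shut cupboard door faces), without touching or upsetting any of its containers or shifting the other things on the counter. Finish with the handle still gripped, holding the carousel still with the pump bottle at the front so that I can use it.

Things in the scene. Friction and masses are not known exactly. Their poses are not given: they have to be found in the camera images.
- cupboard: cream counter-top cupboard with a grey top, fixed, 170 mm deep (x) by 220 mm wide (y) by 290 mm high. Origin: centre of its underside on the counter. Its own -x axis is the front, the way its shut door faces; the robot stands on that side.
- door (a joint): angle of the cupboard's cream raised-panel door about its upright hinge, rad: 0 shut and seated on its catch, growing as it opens (starts at 1.7 to 2.1). Light friction: it stays where it is left. A sprung roller catch inside resists over about the last 0.08 rad (some 5 to 12 N at the push point), then pulls the door home and holds it at 0.
- door_hinge (a point): point on the door's upright hinge axis, level with the door's top edge, 274 mm above the counter. The axis lies at the cupboard's edge next to the carousel, in the middle of the door's thickness. The door is 18 mm thick, 214 mm wide from hinge to free edge and stands from 24 to 274 mm above the counter; shut, it extends from the hinge along the cupboard's -y axis.
- door_top (a point): point on the top edge of the door's outer face (the face to push), 140 mm from the hinge. Shut, that face looks along the cupboard's -x axis; open past a right angle it looks towards the carousel. A round knob stands 29 mm off this face, 18 mm from the free edge, 149 mm above the counter.
- carousel: black round foot of the carousel, fixed on the counter beside the cupboard on its hinge side (+y). Origin: centre of its underside; the carousel turns about the upright axis through it. Its -x axis is parallel to the cupboard's -x axis and points to the front; it does not turn with the tray.
- turntable: the turning part of the carousel: round wooden tray 230 mm across with a low rim (inner floor 22 mm, rim top 36 mm above the counter), steel centre post 16 mm thick, wooden handle. Origin on the axis, 14 mm above the counter. It turns freely either way without stops and coasts a little if let go moving; the four containers just stand on it, ride with it and topple if it is jerked.
- handle (a point): centre of the carrying handle, on the carousel's axis 210 mm above the counter: an upright rounded wooden slab 64 mm long (along the turntable's x axis), 14 mm thick (along its y axis) and 36 mm high (192 to 228 mm above the counter). All four containers stay below 162 mm.
- pump_bottle: white round bottle 52 mm across with a pump head and bent spout, 138 mm high, standing loose on the tray about 50 to 80 mm from its axis. Origin: centre of its underside. Only its place round the tray matters, not where the spout points.
- lidded_jar: low glass jar with a flat steel lid, 56 mm across, 78 mm high, loose on the tray; origin: centre of its underside.
- cap_bottle: white round bottle with a plain flat cap and no pump, 52 mm across, 116 mm high, loose on the tray; origin: centre of its underside.
- square_tin: square metal tin 42 by 42 mm, 94 mm high, loose on the tray; origin: centre of its underside.
- candle: bystander: candle in an amber glass 72 mm across, 75 mm high, on the counter left of the carousel; origin: centre of its underside.
- tissue_box: bystander: tissue box 115 by 115 mm, 125 mm high, on the counter to the right, nearer the robot than the cupboard; origin: centre of its underside.
- detergent: bystander: orange detergent bottle 85 by 150 mm, 250 mm high, on the counter right of the cupboard; origin: centre of its underside.

How it is judged:
By the outcome, as a careful person would: the job done as asked, in the order asked, and still so for the second after the job is handed in, while the arm keeps its last pose, push and grip.
It also fails if it takes over 72 s, if anything falls off the work surface, if the arm or the gripper's body presses on something with over 40 N, if the wrist force passes 120 N, or if a joint passes its speed limit or range.

## Robot

A 7-joint arm with a two-finger parallel gripper is mounted at the origin on the work surface. World frame = base frame: x ahead of the robot, y to its left, z up, the work surface at z = 0. Lengths are in m, angles in rad, forces in N, time in s.
With the tool pointing down it reaches from about 0.425 to 0.925 m from the base axis. Payload 6.8 kg.
Tool frame: the origin (TCP) lies between the finger pads, 19 mm behind the fingertips; this is the grasp point; z points along the fingers, y is the line along which they close (so a half turn about z gives the same grasp; the last joint's range is limited). The gripper opens to 85 mm and grips with 20 to 120 N. Pads are 22 mm wide; open, the fingers measure 114 mm over their backs; the gripper's body (76 mm by 85 mm) begins 54 mm behind the grasp point. The pads swing forward as they close: fully open they stand 13 mm farther back than shut.
Start: joints at [-1.42, 0.477, 0.022, 1.555, -0.011, 1.109, -0.083], TCP at [0.173, 0.653, 0.25] pointing down, gripper open.
Joint ranges: [-2.96, 2.96], [-0.34, 2.1], [-1.41, 1.46], [0.24, 2.44], [-1.37, 4.51], [0.17, 1.92], [-2.96, 2.96]. Speed limits (rad/s): [2.39, 2.39, 3.14, 3.14, 3.14, 3.14, 3.14].

## Interface

Orientations are given as a unit quaternion [w, x, y, z].
In Python, from station import bot, eyes, ticket gives the robot as it stands (bot), with the cameras (eyes) and the job (ticket).
- The arm moves only by the shell command python3 nudge.py 'ROWS' [FORCE]. ROWS is a JSON list of rows, 1 to 20 of them, each written [[dx, dy, dz], turn, opening]: dx, dy, dz in m, then a turn about the tool's z in rad, then the opening from 0.0 (shut) to 1.0 (fully open); each row shifts and turns the commanded pose from where the row before left it, along the tool's axes as they then stand; what a row does not reach is not made up. A row lasts 1/10 s, in which the tool goes at most 0.05 m and 0.15 rad, less where a joint would pass 70% of its speed; a pose out of reach is approached as far as the arm can. The fingers move at their own pace and stop on an object; FORCE is the grip in N (left out, the last holds). Time passes only in rows, so rows that do not move let the fingers close. It prints the time, the measured TCP pose, the force, the opening and the grip force at its end. Input that does not fit is refused with a message, and nothing moves.
- bot.get_obs(): the state, without advancing time (a new reading comes with each control period).
- eyes.read_camera(name): name is "scene" or "top" or "wrist"; returns the picture (420x560x3 uint8, blue, green, red); there is no depth.
- eyes.camera_info(name): a dict with "vertical_fov" (degrees; the focal length in pixels is half the picture's height over the tangent of half this angle, whatever the lens; pixels are square), "cx", "cy" (the principal point, pixels), "k1" (the pictures are not rectified: a ray, as slopes to the right and down, at radius r is drawn at 1 + k1 r^2 times it, then the intrinsics apply), "view" (4x4, takes a point from world to camera coordinates); the wrist camera has in their place "hand_eye" (4x4, takes a point from camera to tool coordinates, whose origin is the TCP and whose axes are the flange's). Camera axes: x right, y up, looking along -z (the intrinsics and any distortion apply to the point x, -y, -z); pixel columns grow to the right and rows downward; lengths in m; the calibration is good to about 2 mm. A picture is of the moment at which its call begins: read the wrist's pose just before it. camera_info takes no time and is no camera call.
- ticket.hand_in(): hands the job in; it is judged then, once.
The state is a dict: "t": time; "q": joint angles; "joint_vel": joint speeds; "joint_torque": joint torques, N m; "eef_pos": TCP position; "tool_rot": TCP orientation; "contact_force": force on the tool from outside, world axes, zero at the start; "torque": the same for the moment, N m; "gripper_width": opening from 0.0 (shut) to 1.0 (fully open); "grasp_force": force on a finger pad.
Only numpy, scipy, OpenCV 4.12 (cv2) and the standard library are available. Lean on these libraries where they do the work, as an engineer would, in place of code of your own. Each camera call takes 0.05 s, during which the arm holds its last target. There are 200 camera calls.

## Working session

There is one attempt and no reset: what is moved stays moved. The work goes in short steps, Python scripts to look and compute and a shell command to move; the robot and the scene stay as the last step left them, time stands still between calls to the robot, and variables do not carry over. Pictures are saved under pics/ and viewed, at most 11 in all, crops included, and the job is handed in when it is done.

```bash
ls; mkdir -p pics
python3 - <<'E'
from station import bot, eyes, ticket
import cv2,json
o=bot.get_obs();print({k:(o[k]) for k in("t","eef_pos","tool_rot","gripper_width","contact_force")})
for n in("scene","top","wrist"):
    i=eyes.camera_info(n);print(n,i)
    im=eyes.read_camera(n);cv2.imwrite(f"pics/{n}0.png",im)
E
```

```text
nudge.py
pics
station.py
{'t': 0.0, 'eef_pos': array([0.17261261, 0.65198588, 0.24903588]), 'tool_rot': array([-5.24848343e-05,  1.29011698e-01,  9.91642657e-01, -9.05560808e-04]), 'gripper_width': 0.996840675997005, 'contact_force': array([ 0.49139267, -0.09536738, -0.41083942])}
scene {'vertical_fov': 44.75660281732361, 'cx': 278.551993535864, 'cy': 206.23810537128188, 'k1': -0.04092675637710735, 'view': array([[-0.21787122, -0.97596093, -0.00569143,  0.11965344],
       [ 0.92428553, -0.20820098,  0.31991969, -0.56181254],
       [-0.31341408,  0.06444079,  0.94742757, -1.23882569],
       [ 0.        ,  0.        ,  0.        ,  1.        ]])}
top {'vertical_fov': 48.741792055325895, 'cx': 275.9166904600583, 'cy': 210.5755671385798, 'k1': -0.13046833570298988, 'view': array([[ 0.00958126, -0.99991454,  0.00889492, -0.02157632],
       [ 0.99268582,  0.0105818 ,  0.12026174, -0.56489314],
       [-0.12034559,  0.00767761,  0.99270237, -1.30765427],
       [ 0.        ,  0.        ,  0.        ,  1.        ]])}
wrist {'vertical_fov': 65.70735374012891, 'cx': 278.494573778323, 'cy': 210.1731858821633, 'k1': -0.06682313062859711, 'hand_eye': array([[-6.02821650e-04,  9.58413873e-01,  2.85381297e-01,
         7.24296286e-02],
       [ 9.99999817e-01,  5.64707929e-04,  2.15843250e-04,
         7.03322829e-04],
       [ 4.57100840e-05,  2.85381375e-01, -9.58414038e-01,
        -1.23029639e-01],
       [ 0.00000000e+00,  0.00000000e+00,  0.00000000e+00,
         1.00000000e+00]])}
```

View pics/scene0.png

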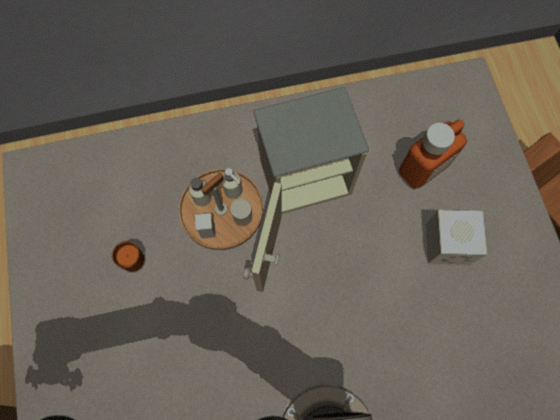

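View pics/top0.png

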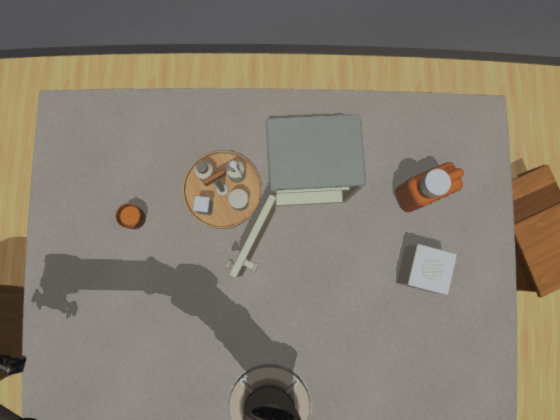

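```bash
cat > h.py <<'E'
import numpy as np,cv2
from station import bot, eyes, ticket
from scipy.spatial.transform import Rotation as R
def cam(n,o=None):
    i=eyes.camera_info(n);f=210/np.tan(np.radians(i["vertical_fov"]/2))
    if n=="wrist":
        T=np.eye(4);w,x,y,z=o["tool_rot"];T[:3,:3]=R.from_quat([x,y,z,w]).as_matrix();T[:3,3]=o["eef_pos"]
        V=T@i["hand_eye"]
    else: V=np.linalg.inv(i["view"])
    K=np.array([[f,0,i["cx"]],[0,f,i["cy"]],[0,0,1.]]);return K,np.array([i["k1"],0,0,0.]),V
def ray(c,p):
    K,D,V=c;q=cv2.undistortPoints(np.array([[p]],float),K,D)[0,0]
    return V[:3,3],V[:3,:3]@np.array([q[0],-q[1],-1])
def onz(c,p,z):
    o,d=ray(c,p);return o+d*(z-o[2])/d[2]
def tri(c1,p1,c2,p2):
    o1,d1=ray(c1,p1);o2,d2=ray(c2,p2)
    s=np.linalg.lstsq(np.stack([d1,-d2],1),o2-o1,rcond=None)[0]
    a=o1+s[0]*d1;b=o2+s[1]*d2;return (a+b)/2,np.linalg.norm(a-b)
def proj(c,X):
    K,D,V=c;p=np.linalg.inv(V)@np.append(X,1);p=p[:3]*[1,-1,-1]
    return cv2.projectPoints(p.reshape(1,1,3),np.zeros(3),np.zeros(3),K,D)[0][0,0]
E
python3 - <<'E'
import cv2,numpy as np
a=cv2.imread("pics/scene0.png")[160:300,170:290];b=cv2.imread("pics/top0.png")[145:285,175:295]
im=np.hstack([cv2.resize(x,None,fx=3.3,fy=4.1,interpolation=cv2.INTER_CUBIC) if 0 else cv2.resize(x,None,fx=3.33,fy=4.2,interpolation=cv2.INTER_CUBIC) for x in(a,b)])
im=np.clip(im*1.6,0,255).astype('uint8');print(im.shape)
cv2.imwrite("pics/crop0.png",im)
E
```

```text
(588, 800, 3)
```

View pics/crop0.png

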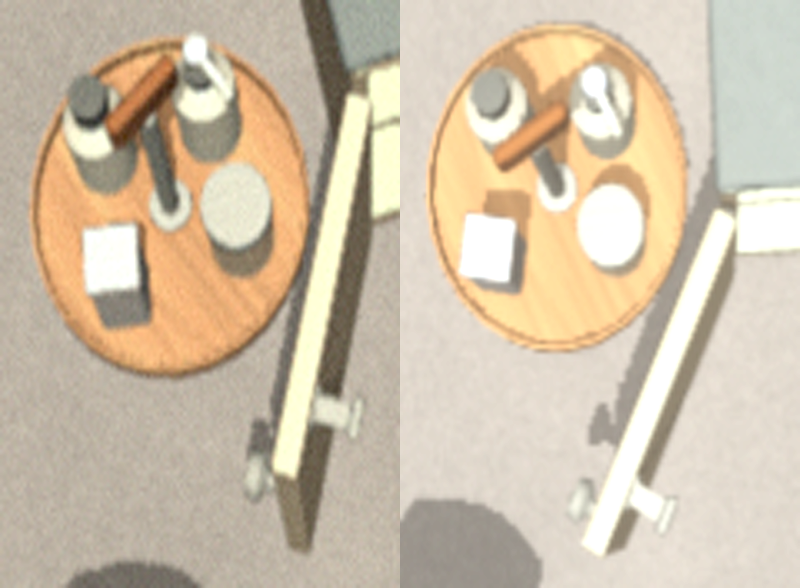

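```bash
cat > m.py <<'E'
from h import *
S,T=cam("scene"),cam("top")
def s(x,y):return(170+x/3.333,160+y/4.2)
def t(x,y):return(175+(x-400)/3.333,145+y/4.2)
for n,a,b in[("hinge",s(357,97),t(723,213)),("free",s(286,472),t(595,548)),("handle",s(143,95),t(531,131)),("h1",s(168,63),t(562,110)),("h2",s(115,130),t(498,158)),("pumphead",s(196,47),t(595,83)),
 ("postbase",s(170,208),t(555,188)),("tin",s(112,258),t(490,248)),("jar",s(236,205),t(611,228)),("cap",s(89,97),t(493,92)),("knob_out",s(254,475),t(580,498))]:
    print(n,*[np.round(v,4) for v in tri(S,a,T,b)])
print("candle",onz(T,(130,216),.06))
# cupboard top corners
for n,a,b in[("cb_rl",(256,106),(268,117)),("cb_rr",(347,90),(360,115)),("cb_fl",(273,157),(269,188)),("cb_fr",(365,137),(364,184)),("tiss",(460,230),(433,268))]:
    print(n,*[np.round(v,4) for v in tri(S,a,T,b)])
E
python3 m.py
python3 - <<'E'
from h import *
for n in("scene","top"):
    im=cv2.imread(f"pics/{n}0.png");hsv=cv2.cvtColor(im,cv2.COLOR_BGR2HSV)
    roi=np.zeros(im.shape[:2],np.uint8);roi[160:255,175:268]=255
    m=((hsv[...,1]>110)&(hsv[...,0]<25)&(roi>0)).astype('uint8')
    cs,_=cv2.findContours(m,cv2.RETR_EXTERNAL,cv2.CHAIN_APPROX_NONE);c=max(cs,key=len)
    print(n,cv2.fitEllipse(cv2.convexHull(c)))
E
```

```text
hinge [ 0.5734 -0.0038  0.2628] 0.0006
free [0.3819 0.0857 0.259 ] 0.0015
handle [0.631  0.1434 0.205 ] 0.0002
h1 [0.6434 0.1205 0.2113] 0.0025
h2 [0.6134 0.1673 0.2077] 0.0013
pumphead [0.6723 0.1001 0.1568] 0.0018
postbase [0.6294 0.1466 0.0044] 0.0
tin [0.5735 0.1902 0.1002] 0.0027
jar [0.5889 0.0904 0.0922] 0.0022
cap [0.6743 0.1882 0.118 ] 0.0028
knob_out [0.4108 0.109  0.1338] 0.0027
candle [0.54184706 0.40215456 0.06      ]
cb_rl [0.7549 0.0066 0.3078] 0.0012
cb_rr [ 0.7832 -0.2257  0.2491] 0.0041
cb_fl [0.5636 0.0036 0.4329] 0.0038
cb_fr [ 0.5811 -0.197   0.3981] 0.0071
tiss [ 0.4028 -0.4419  0.117 ] 0.0072
scene ((220.8114776611328, 208.9320068359375), (78.89042663574219, 82.9869384765625), 75.76515197753906)
top ((213.67681884765625, 173.22364807128906), (26.851823806762695, 29.55208396911621), 94.53002166748047)
```

```bash
python3 - <<'E'
from h import *
for n in("top","scene"):
    C=cam(n);im=cv2.imread(f"pics/{n}0.png");b,g,r=[im[...,i].astype(int) for i in range(3)]
    m=((g-r>3)&(b>60)).astype('uint8');m=cv2.morphologyEx(m,cv2.MORPH_OPEN,np.ones((5,5)))
    roi=np.zeros_like(m);roi[80:215,245:375]=1;m&=roi
    cs,_=cv2.findContours(m,cv2.RETR_EXTERNAL,cv2.CHAIN_APPROX_NONE);c=max(cs,key=cv2.contourArea)
    P=np.array([onz(C,p,.29)[:2] for p in cv2.convexHull(c)[:,0].astype(float)],np.float32)
    rc=cv2.minAreaRect(P*1000);print(n,cv2.contourArea(c),rc,cv2.boxPoints(rc).round())
S,T=cam("scene"),cam("top")
s=lambda x,y:(170+x/3.333,160+y/4.2);t=lambda x,y:(175+(x-400)/3.333,145+y/4.2)
print([onz(C,p,.274).round(4) for C,p in((S,s(357,97)),(T,t(723,213)),(S,s(286,472)),(T,t(595,548)))])
print([onz(C,p,.228).round(4) for C,p in((S,s(168,63)),(T,t(562,110)),(S,s(115,130)),(T,t(498,158)))])
print("tray",onz(S,(220.8,208.9),.036))
E
python3 nudge.py '[[[0, 0, 0], -0.13, 0], [[0, 0, 0], -0.128, 0], [[-0.02, -0.04, 0], 0, 0], [[-0.03, -0.05, 0], 0, 0], [[-0.03, -0.05, 0], 0, 0], [[-0.03, -0.05, 0], 0, 0], [[-0.03, -0.05, 0], 0, 0], [[-0.03, -0.05, 0], 0, 0], [[-0.03, -0.05, 0], 0, 0], [[-0.03, -0.05, 0], 0, 0], [[-0.03, -0.05, 0], 0, 0], [[0, 0, 0], 0, 0], [[0, 0, 0], 0, 0]]' 40
```

```text
top 6614.5 ((674.0999145507812, -106.75038146972656), (180.86119079589844, 224.78761291503906), 3.5866501331329346) [[ 577.   -0.]
 [ 591. -225.]
 [ 771. -213.]
 [ 757.   11.]]
scene 16.0 ((736.6898193359375, -144.01885986328125), (9.47448444366455, 10.98083782196045), 75.93173217773438) [[ 730. -147.]
 [ 741. -150.]
 [ 743. -141.]
 [ 733. -138.]]
[array([ 0.5692, -0.0027,  0.274 ]), array([ 0.5716, -0.0041,  0.274 ]), array([0.379 , 0.0863, 0.274 ]), array([0.382 , 0.0838, 0.274 ])]
[array([0.6367, 0.1211, 0.228 ]), array([0.6395, 0.1175, 0.228 ]), array([0.6051, 0.1651, 0.228 ]), array([0.61  , 0.1649, 0.228 ])]
tray [0.6202411  0.14525036 0.036     ]
t: 1.45
eef_pos: [0.3987, 0.2683, 0.25]
tool_rot: [-0.0, 0.002, 1.0, 0.0]
contact_force: [-0.2, 1.2, 0.3]
gripper_width: 0.002
grasp_force: 0.0
```

```bash
python3 - <<'E'
import numpy as np
for a in list(range(145,274,10))+[268,271,273.6]:
    f=np.radians(a);p=np.array([.571,-.0035])+.14*np.array([np.cos(f),np.sin(f)])+.022*np.array([np.sin(f),-np.cos(f)])
    print(a,p.round(3),np.hypot(*p).round(3),end=" | ")
E
python3 nudge.py '[[[-0.03, -0.04, 0], 0, 0], [[-0.03, -0.04, 0], 0, 0], [[-0.005, -0.04, 0], 0, 0], [[0, -0.03, 0], 0, 0], [[0, 0, 0], 0, 0], [[0, 0, 0], 0, 0]]'
```

```text
145 [0.469 0.095] 0.478 | 155 [0.453 0.076] 0.46 | 165 [0.441 0.054] 0.445 | 175 [0.433 0.031] 0.435 | 185 [0.43  0.006] 0.43 | 195 [ 0.43  -0.018] 0.43 | 205 [ 0.435 -0.043] 0.437 | 215 [ 0.444 -0.066] 0.449 | 225 [ 0.456 -0.087] 0.465 | 235 [ 0.473 -0.106] 0.484 | 245 [ 0.492 -0.121] 0.507 | 255 [ 0.514 -0.133] 0.53 | 265 [ 0.537 -0.141] 0.555 | 268 [ 0.544 -0.143] 0.563 | 271 [ 0.551 -0.144] 0.57 | 273.6 [ 0.558 -0.145] 0.576 | t: 2.05
eef_pos: [0.4628, 0.1206, 0.2499]
tool_rot: [-0.0, -0.0, 1.0, 0.0]
contact_force: [-0.3, -0.0, 0.0]
gripper_width: -0.001
grasp_force: 0.0
```

```bash
python3 nudge.py '[[[0.005, -0.02, 0], 0, 0], [[0.005, -0.015, 0], 0, 0], [[0, -0.01, 0], 0, 0], [[0.006, -0.011, 0], 0, 0], [[0.006, -0.011, 0], 0, 0], [[0.004, -0.012, 0], 0, 0], [[0.004, -0.012, 0], 0, 0], [[0.002, -0.012, 0], 0, 0], [[0.001, -0.012, 0], 0, 0], [[0, -0.012, 0], 0, 0], [[0, -0.012, 0], 0, 0], [[-0.002, -0.012, 0], 0, 0], [[-0.003, -0.012, 0], 0, 0], [[-0.004, -0.011, 0], 0, 0], [[-0.005, -0.011, 0], 0, 0], [[-0.006, -0.011, 0], 0, 0], [[-0.007, -0.011, 0], 0, 0]]'
python3 - <<'E'
from h import *
cv2.imwrite("pics/top1.png",eyes.read_camera("top")[100:310,170:450])
E
```

```text
t: 3.75
eef_pos: [0.4567, -0.0886, 0.2497]
tool_rot: [-0.001, 0.0, 1.0, 0.0]
contact_force: [0.1, 0.9, -0.0]
gripper_width: 0.004
grasp_force: 0.5
```

View pics/top1.png

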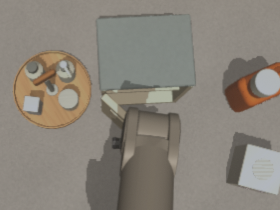

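The top view shows the door (from about (103,97) in the crop) swung roughly 70° along, in front of the gripper, and the carousel undisturbed. Continuing the arc to the catch.

```bash
python3 nudge.py '[[[-0.008, -0.01, 0], 0, 0], [[-0.008, -0.009, 0], 0, 0], [[-0.009, -0.008, 0], 0, 0], [[-0.01, -0.007, 0], 0, 0], [[-0.011, -0.006, 0], 0, 0], [[-0.011, -0.006, 0], 0, 0], [[-0.011, -0.004, 0], 0, 0], [[-0.011, -0.004, 0], 0, 0], [[-0.01, -0.002, 0], 0, 0], [[-0.006, -0.001, 0], 0, 0], [[-0.004, 0, 0], 0, 0], [[0, 0, 0], 0, 0]]'
```

```text
t: 5.0
eef_pos: [0.5536, -0.1453, 0.2487]
tool_rot: [-0.003, 0.001, 1.0, 0.0]
contact_force: [-6.9, -0.0, 0.4]
gripper_width: -0.005
grasp_force: 0.0
```

```bash
python3 nudge.py '[[[-0.004, 0, 0], 0, 0], [[-0.002, 0, 0], 0, 0], [[0, 0, 0], 0, 0]]';python3 nudge.py '[[[-0.002, 0, 0], 0, 0], [[-0.002, 0, 0], 0, 0], [[0, 0, 0], 0, 0]]'
```

```text
t: 5.3
eef_pos: [0.5582, -0.1451, 0.2489]
tool_rot: [-0.005, 0.001, 1.0, 0.001]
contact_force: [-14.4, 0.4, 6.2]
gripper_width: 0.003
grasp_force: 0.0
t: 5.6
eef_pos: [0.5585, -0.1452, 0.2487]
tool_rot: [-0.008, 0.001, 1.0, 0.002]
contact_force: [-27.8, 2.8, 15.4]
gripper_width: -0.002
grasp_force: 0.0
```

```bash
python3 nudge.py '[[[0.02, 0, 0], 0, 0], [[0.03, 0, 0], 0, 0], [[0.02, 0, -0.02], 0, 0.2], [[0, 0, -0.04], 0, 0.5], [[0, 0.03, -0.05], 0, 0.8], [[-0.02, 0.05, -0.03], 0, 1], [[-0.02, 0.05, 0], 0, 1], [[-0.02, 0.05, 0], 0, 1], [[-0.03, 0.05, 0], 0, 1], [[-0.03, 0.05, 0], 0, 1], [[0, 0.01, 0], 0, 1], [[0, 0, 0], 0, 1], [[0, 0, 0], 0, 1], [[0, 0, 0], 0, 1]]'
python3 - <<'E'
from h import *
o=bot.get_obs();w=eyes.read_camera("wrist");np.save("w1.npy",np.r_[o["eef_pos"],o["tool_rot"]]);cv2.imwrite("pics/w1.png",w)
t=eyes.read_camera("top");cv2.imwrite("pics/top2.png",t);s=eyes.read_camera("scene");cv2.imwrite("pics/scene2.png",s)
print(o["eef_pos"],o["gripper_width"],o["q"].round(2))
c=np.hstack([cv2.resize(t[100:220,180:390],(400,240)),cv2.resize(s[80:230,160:390],(400,240))]);d=np.zeros((600-240-24,800,3),np.uint8);ww=cv2.resize(w,(448,336));d[:,:448]=ww
cv2.imwrite("pics/c2.png",np.clip(np.vstack([c,d])*1.5,0,255).astype('uint8'))
E
```

```text
t: 7.0
eef_pos: [0.6008, 0.1077, 0.3777]
tool_rot: [0.0, 0.002, 1.0, -0.0]
contact_force: [0.1, -0.2, -0.1]
gripper_width: 0.996
grasp_force: 0.0
[0.60083392 0.10769935 0.37767918] 0.9956503454545601 [-0.55  0.29  0.36  1.57 -0.1   1.3   1.38]
```

View pics/c2.png

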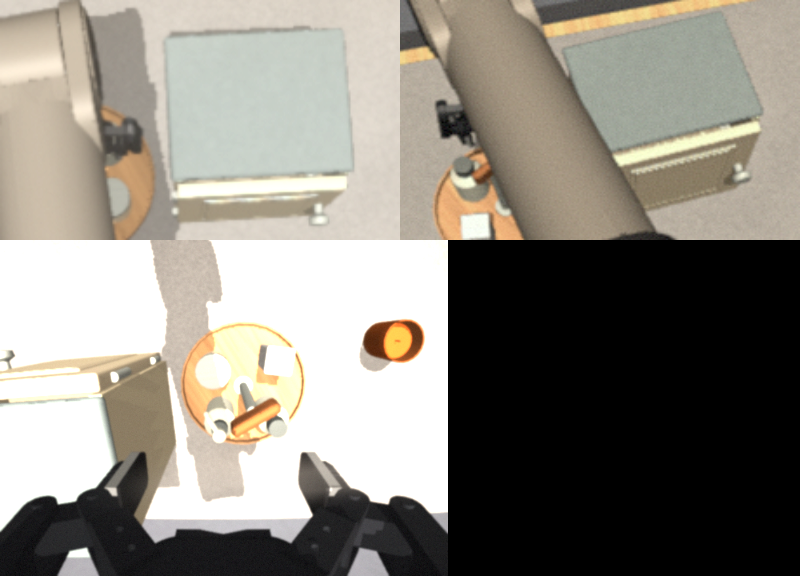

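```bash
python3 nudge.py '[[[0.02, 0.05, 0], 0, 1], [[0.03, 0.02, 0], 0, 1], [[0, 0, 0], 0, 1], [[0, 0, 0], 0, 1], [[0, 0, 0], 0, 1]]'
cat > w.py <<'E'
from h import *
def seg(n,im):
    hsv=cv2.cvtColor(im,cv2.COLOR_BGR2HSV).astype(int)
    return hsv
E
python3 - <<'E'
from h import *
o=bot.get_obs();w=eyes.read_camera("wrist");np.save("w2.npy",np.r_[o["eef_pos"],o["tool_rot"]]);cv2.imwrite("pics/w2.png",w)
a=cv2.imread("pics/w1.png")
A=a[90:265,215:395];C=w[90:265,215:395]
hsv=cv2.cvtColor(a,cv2.COLOR_BGR2HSV);print(hsv[221,320],a[221,320],a[150,240],a[190,320])
cv2.imwrite("pics/c3.png",np.hstack([cv2.resize(A,(400,389),interpolation=2),cv2.resize(w,(400,300))[:, :][:300] if 0 else cv2.resize(w[40:320,120:408],(400,389),interpolation=2)]))
E
```

```text
t: 7.65
eef_pos: [0.553, 0.1751, 0.3776]
tool_rot: [0.0, 0.001, 1.0, -0.0]
contact_force: [-0.3, -0.7, 0.2]
gripper_width: 1.001
grasp_force: 0.0
[ 13 165 224] [ 79 142 224] [ 83 130 183] [131 198 245]
```

View pics/c3.png

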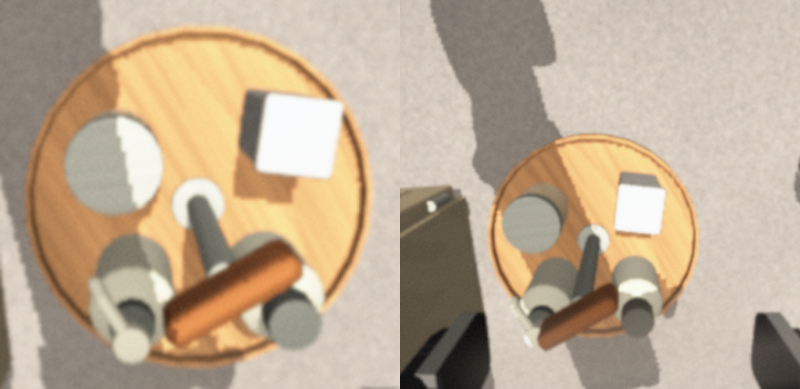

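```bash
cat > m2.py <<'E'
from h import *
def oc(f):
    a=np.load(f);return cam("wrist",dict(eef_pos=a[:3],tool_rot=a[3:]))
A,B=oc("w1.npy"),oc("w2.npy")
a=lambda x,y:(215+x*.45-.3,90+y*.45-.3);b=lambda x,y:(120+(x-400)*.72,40+y*.72)
for n,p,q in[("h1",(175,326),(545,338)),("h2",(294,262),(613,294)),("hc",(234,294),(579,316)),("blob",(131,344),(530,340)),("barend",(97,287),(517,305)),("neck",(135,318),(541,323)),("postbase",(198,204),(593,239)),("cap",(293,320),(638,318)),("tin",(299,136),(640,209)),("jar",(114,165),(533,222))]:
    print(n,*[np.round(v,4) for v in tri(A,a(*p),B,b(*q))])
print(onz(A,a(199,197),.036),onz(B,b(594,235),.036))
E
python3 m2.py
```

```text
h1 [0.6386 0.1222 0.2186] 0.0011
h2 [0.6118 0.1713 0.2086] 0.0037
hc [0.6258 0.1466 0.2123] 0.0012
blob [0.6625 0.1029 0.1799] 0.0005
barend [0.6451 0.0861 0.149 ] 0.0035
neck [0.6627 0.1055 0.1478] 0.0036
postbase [0.6259 0.1455 0.0248] 0.0005
cap [0.6707 0.1916 0.1262] 0.0003
tin [0.5717 0.193  0.1103] 0.0005
jar [0.5908 0.092  0.0829] 0.0003
[0.61916333 0.14540214 0.036     ] [0.61775946 0.14729135 0.036     ]
```

```bash
python3 nudge.py '[[[-0.025, -0.01, 0], 0, 1], [[-0.028, -0.01, 0], 0, 0.6], [[-0.02, -0.0095, 0], 0, 0.6], [[0, 0, 0], 0.147, 0.6], [[0, 0, 0], 0.147, 0.6], [[0, 0, 0], 0.147, 0.6], [[0, 0, 0], 0.147, 0.6], [[0, 0, 0.02], 0.147, 0.6], [[0, 0, 0.04], 0.147, 0.6], [[0, 0, 0.03], 0.147, 0.6], [[0, 0, 0.02], 0, 0.6], [[0, 0, 0], 0, 0.6], [[0, 0, 0], 0, 0.6]]'
python3 - <<'E'
from h import *
o=bot.get_obs();w=eyes.read_camera("wrist");np.save("w3.npy",np.r_[o["eef_pos"],o["tool_rot"]]);cv2.imwrite("pics/w3.png",w)
C=cam("wrist",o)
t=np.radians(121);u=np.array([np.cos(t),np.sin(t)])*.032
for s in(-1,1):
  p=proj(C,np.array([*(np.array([.626,.1455])+s*u),.228])).astype(int);cv2.circle(w,tuple(map(int,p)),4,(255,0,255),1);print(p)
for s in(-.03,.03):
  T=np.r_[o["eef_pos"][:2],.228]
cv2.imwrite("pics/w3v.png",w)
E
```

```text
t: 9.0
eef_pos: [0.626, 0.1461, 0.2677]
tool_rot: [0.0, 0.493, 0.87, -0.0]
contact_force: [-0.2, -0.0, 1.1]
gripper_width: 0.601
grasp_force: 0.0
[277 305]
[276 197]
```

View pics/w3v.png

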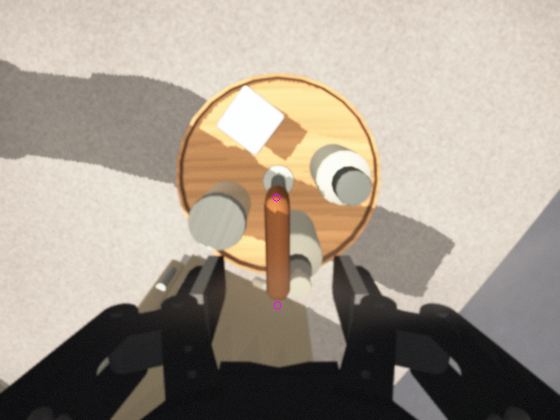

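The handle runs (277,190)–(278,300), parallel to the tool's x and about 3 mm further along +x than predicted. I'll shift by that, descend and grip.

```bash
python3 nudge.py '[[[0.003, 0, 0.01], 0, 0.6], [[0, 0, 0.02], 0, 0.6], [[0, 0, 0.02], 0, 0.6], [[0, 0, 0.006], 0, 0.6], [[0, 0, 0], 0, 0.6], [[0, 0, 0], 0, 0.45], [[0, 0, 0], 0, 0.35], [[0, 0, 0], 0, 0.25], [[0, 0, 0], 0, 0.2], [[0, 0, 0], 0, 0.17], [[0, 0, 0], 0, 0.14], [[0, 0, 0], 0, 0.1], [[0, 0, 0], 0, 0.1], [[0, 0, 0], 0, 0.1]]' 40
```

```text
t: 10.45
eef_pos: [0.6234, 0.1491, 0.2117]
tool_rot: [-0.0, 0.493, 0.87, -0.0]
contact_force: [-3.9, -1.4, 5.5]
gripper_width: 0.154
grasp_force: 39.6
```

```bash
python3 nudge.py '[[[0, 0, 0], 0.005, 0], [[0, 0, 0], 0.01, 0], [[0, 0, 0], 0.015, 0], [[0, 0, 0], 0.02, 0], [[0, 0, 0], 0.025, 0], [[0, 0, 0], 0.03, 0], [[0, 0, 0], 0.035, 0], [[0, 0, 0], 0.04, 0], [[0, 0, 0], 0.04, 0], [[0, 0, 0], 0.04, 0], [[0, 0, 0], 0.04, 0], [[0, 0, 0], 0.04, 0], [[0, 0, 0], 0.035, 0], [[0, 0, 0], 0.03, 0], [[0, 0, 0], 0.025, 0], [[0, 0, 0], 0.02, 0], [[0, 0, 0], 0.015, 0], [[0, 0, 0], 0.01, 0], [[0, 0, 0], 0.005, 0], [[0, 0, 0], 0, 0]]'
```

```text
t: 12.45
eef_pos: [0.6255, 0.1498, 0.2117]
tool_rot: [0.001, 0.685, 0.728, 0.001]
contact_force: [7.2, 0.2, -0.8]
gripper_width: 0.158
grasp_force: 39.2
```

```bash
python3 nudge.py '[[[0, 0.001, 0], 0, 0], [[0, 0.001, 0], 0.005, 0], [[0, 0, 0], 0.01, 0], [[0, 0, 0], 0.02, 0], [[0, 0, 0], 0.03, 0], [[0, 0, 0], 0.035, 0], [[0, 0, 0], 0.04, 0], [[0, 0, 0], 0.045, 0], [[0, 0, 0], 0.045, 0], [[0, 0, 0], 0.045, 0], [[0, 0, 0], 0.045, 0], [[0, 0, 0], 0.045, 0], [[0, 0, 0], 0.045, 0], [[0, 0, 0], 0.04, 0], [[0, 0, 0], 0.035, 0], [[0, 0, 0], 0.03, 0], [[0, 0, 0], 0.02, 0], [[0, 0, 0], 0.01, 0], [[0, 0, 0], 0.005, 0], [[0, 0, 0], 0, 0]]'
```

```text
t: 14.45
eef_pos: [0.6281, 0.1492, 0.2117]
tool_rot: [0.002, 0.858, 0.514, 0.002]
contact_force: [9.3, -2.2, -0.3]
gripper_width: 0.16
grasp_force: 39.2
```

```bash
python3 nudge.py '[[[0, 0, 0], 0, 0], [[0, 0, 0], 0.005, 0], [[0, 0, 0], 0.01, 0], [[0, 0, 0], 0.02, 0], [[0, 0, 0], 0.03, 0], [[0, 0, 0], 0.035, 0], [[0, 0, 0], 0.04, 0], [[0, 0, 0], 0.045, 0], [[0, 0, 0], 0.045, 0], [[0, 0, 0], 0.045, 0], [[0, 0, 0], 0.045, 0], [[0, 0, 0], 0.045, 0], [[0, 0, 0], 0.045, 0], [[0, 0, 0], 0.04, 0], [[0, 0, 0], 0.035, 0], [[0, 0, 0], 0.03, 0], [[0, 0, 0], 0.02, 0], [[0, 0, 0], 0.01, 0], [[0, 0, 0], 0.005, 0], [[0, 0, 0], 0, 0]]'
python3 - <<'E'
from h import *
print(bot.get_obs()["q"].round(2))
E
```

```text
t: 16.45
eef_pos: [0.63, 0.1474, 0.2117]
tool_rot: [0.003, 0.965, 0.261, 0.004]
contact_force: [19.4, -6.6, -9.2]
gripper_width: 0.163
grasp_force: 39.0
[-0.93  0.61  0.89  1.71 -0.53  1.07 -0.91]
```

```bash
python3 nudge.py '[[[0.001, 0.0012, 0], 0, 0], [[0.001, 0.0012, 0], 0, 0], [[0.001, 0.0012, 0], 0, 0], [[0, 0, 0], 0, 0], [[0, 0, 0], 0, 0]]'
python3 - <<'E'
from h import *
o=bot.get_obs();np.save("w4.npy",np.r_[o["eef_pos"],o["tool_rot"]]);w=eyes.read_camera("wrist");s=eyes.read_camera("scene");t=eyes.read_camera("top")
for n,i in(("w4",w),("s4",s),("t4",t)):cv2.imwrite(f"pics/{n}.png",i)
c=np.hstack([cv2.resize(s[150:270,160:300],(400,343),interpolation=2),cv2.resize(w,(400,300))[:,:] if 0 else cv2.resize(w,(400,343))])
cv2.imwrite("pics/c4.png",c)
E
```

```text
t: 16.95
eef_pos: [0.6301, 0.1473, 0.2117]
tool_rot: [0.0, 0.965, 0.262, -0.0]
contact_force: [-1.4, -1.7, 5.5]
gripper_width: 0.161
grasp_force: 40.8
```

View pics/c4.png

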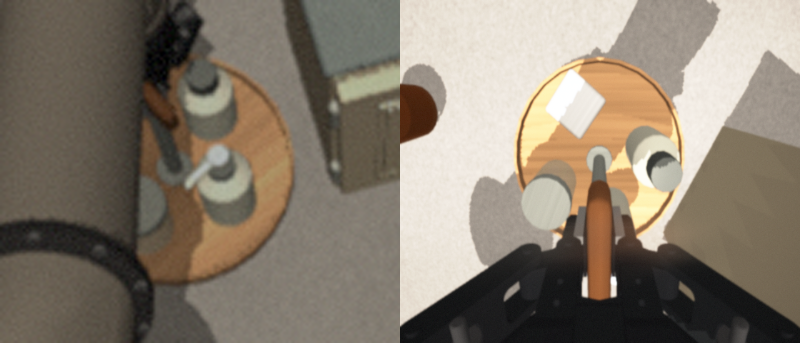

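Run:
```python
from h import *
S=cam("scene");c=np.array([.630,.147])
s=lambda x,y:(160+x*.35,150+y*.35)
for n,p,z in(("blob",(217,155),.16),("neck",(222,165),.147),("base",(229,205),.022),("shoulder",(226,181),.10),("capT",(203,75),.138),("capbase",(211,118),.022)):
    X=onz(S,s(*p),z);d=X[:2]-c;print(n,X.round(4),np.hypot(*d).round(4),np.degrees(np.arctan2(d[1],d[0])).round(1))
```

```text
blob [0.5804 0.1002 0.16  ] 0.0682 -136.7
neck [0.5749 0.0979 0.147 ] 0.0738 -138.3
base [0.5772 0.1011 0.022 ] 0.07 -139.0
shoulder [0.5754 0.0981 0.1   ] 0.0733 -138.1
capT [0.6656 0.0983 0.138 ] 0.0603 -53.8
capbase [0.668 0.101 0.022] 0.0597 -50.4
```

```bash
python3 nudge.py '[[[0, 0, 0], 0, 0], [[0, 0, 0], 0.005, 0], [[0, 0, 0], 0.01, 0], [[0, 0, 0], 0.02, 0], [[0, 0, 0], 0.03, 0], [[0, 0, 0], 0.04, 0], [[0, 0, 0], 0.05, 0], [[0, 0, 0], 0.06, 0], [[0, 0, 0], 0.07, 0], [[0, 0, 0], 0.07, 0], [[0, 0, 0], 0.07, 0], [[0, 0, 0], 0.06, 0], [[0, 0, 0], 0.05, 0], [[0, 0, 0], 0.04, 0], [[0, 0, 0], 0.03, 0], [[0, 0, 0], 0.02, 0], [[0, 0, 0], 0.015, 0], [[0, 0, 0], 0.01, 0], [[0, 0, 0], 0.005, 0], [[0, 0, 0], 0, 0]]'; python3 nudge.py '[[[0, 0, 0], 0, 0], [[0, 0, 0], 0, 0], [[0, 0, 0], 0, 0]]'
python3 - <<'E'
from h import *
o=bot.get_obs();np.save("w5.npy",np.r_[o["eef_pos"],o["tool_rot"]]);w=eyes.read_camera("wrist");s=eyes.read_camera("scene");t=eyes.read_camera("top")
for n,i in(("w5",w),("s5",s),("t5",t)):cv2.imwrite(f"pics/{n}.png",i)
print(o["q"].round(2))
c=np.hstack([cv2.resize(s[150:270,160:300],(400,343),interpolation=2),cv2.resize(w,(400,300)) if 0 else cv2.resize(w[60:300,140:420],(400,343))])
d=np.hstack([cv2.resize(t[100:230,170:390],(400,236)),cv2.resize(s,(400,300))[:236]])
cv2.imwrite("pics/c5.png",np.vstack([c,d]))
E
```

```text
t: 19.1
eef_pos: [0.6307, 0.1443, 0.2117]
tool_rot: [0.002, 0.998, -0.064, 0.001]
contact_force: [2.3, -8.1, 2.5]
gripper_width: 0.158
grasp_force: 40.6
t: 19.4
eef_pos: [0.6307, 0.1443, 0.2117]
tool_rot: [0.002, 0.998, -0.064, 0.001]
contact_force: [2.6, -8.9, 3.1]
gripper_width: 0.157
grasp_force: 40.6
[-1.    0.7   1.05  1.71 -0.66  1.13 -1.45]
```

View pics/c5.png

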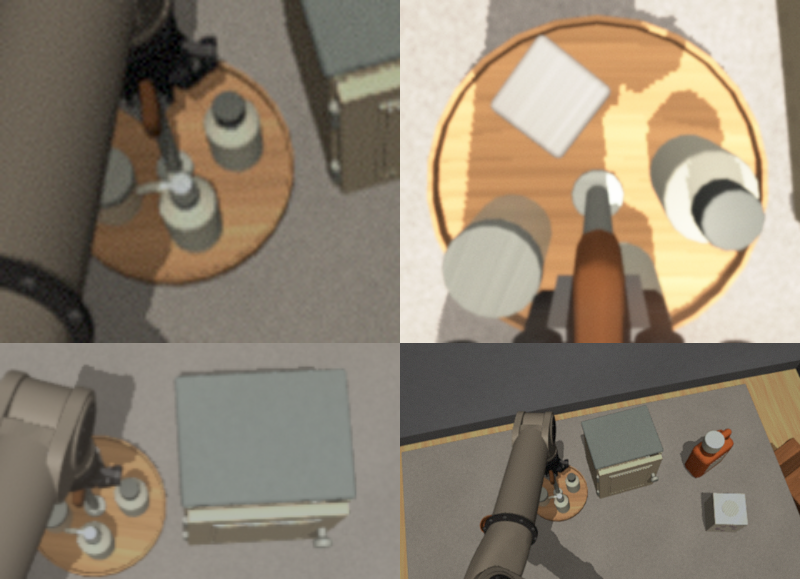

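Run:
```python
from h import *
S=cam("scene");T=cam("top");c=np.array([.628,.1455])
s=lambda x,y:(160+x*.35,150+y*.35);t=lambda x,y:(170+x*.55,100+(y-343)*.55)
def rep(n,X):
    d=X[:2]-c;print(n,X.round(4),np.hypot(*d).round(4),np.degrees(np.arctan2(d[1],d[0])).round(1))
print(tri(S,s(180,183),T,t(91,535)))
for n,C,p,z in(("blob",S,s(180,183),.158),("blobT",T,t(91,535),.158),("baseS",S,s(191,221),.022),("should",S,s(187,203),.11),("shouldT",T,t(96,543),.11),("capT",T,t(131,487),.138),("capS",S,s(229,107),.138)):rep(n,onz(C,p,z))
i=np.hstack([cv2.resize(cv2.imread(f"pics/{n}.png")[r:r+66,x:x+66],(400,400),interpolation=cv2.INTER_CUBIC) for n,r,x in(("s5",180,190),("t5",165,185))])
cv2.imwrite("pics/c6.png",np.clip(i*1.5,0,255).astype('uint8'))
```

```text
(array([0.56244268, 0.13432012, 0.15748688]), np.float64(0.004264211158174289))
blob [0.563  0.1363 0.158 ] 0.0656 -172.0
blobT [0.5617 0.1322 0.158 ] 0.0676 -168.7
baseS [0.5695 0.1395 0.022 ] 0.0588 -174.2
should [0.5595 0.1359 0.11  ] 0.0692 -172.1
shouldT [0.5559 0.1299 0.11  ] 0.0737 -167.8
capT [0.6366 0.077  0.138 ] 0.0691 -82.8
capS [0.6303 0.0814 0.138 ] 0.0641 -88.0
```

View pics/c6.png

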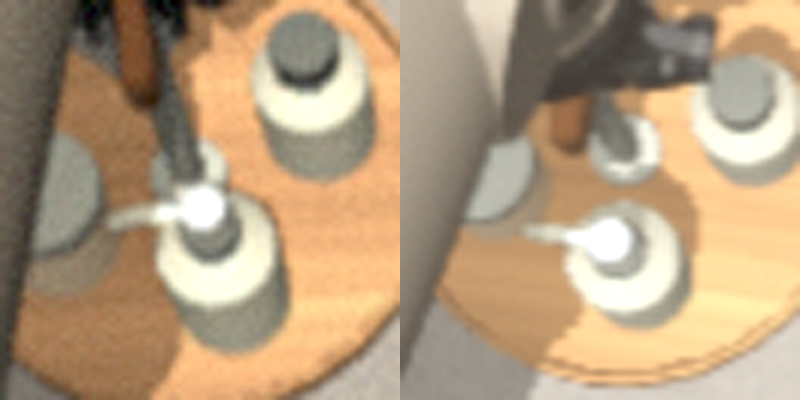

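Run:
```python
from h import *
S=cam("scene");T=cam("top")
s=lambda x,y:(190+x*.165,180+y*.165);t=lambda x,y:(185+(x-400)*.165,165+y*.165)
for n,C,f,pts in(("S",S,s,[("blob",(203,207),.158),("sh",(217,248),.115),("base",(234,301),.022)]),("T",T,t,[("blob",(612,238),.158),("sh",(627,258),.115),("base",(637,272),.022)])):
    c=onz(C,f(*((192,170) if n=="S" else(625,150))),.025);print(n,c)
    for m,p,z in pts:
        X=onz(C,f(*p),z);d=(X-c)[:2];print(m,X.round(4),np.hypot(*d).round(4),np.degrees(np.arctan2(d[1],d[0])).round(1))
print(tri(S,s(192,170),T,t(625,150)),tri(S,s(203,207),T,t(612,238)))
```

```text
S [0.62599734 0.14298295 0.025     ]
blob [0.5625 0.1352 0.158 ] 0.064 -173.0
sh [0.558  0.1348 0.115 ] 0.0685 -173.1
base [0.562  0.1361 0.022 ] 0.0644 -173.8
T [0.62604852 0.14245054 0.025     ]
blob [0.5652 0.1325 0.158 ] 0.0616 -170.7
sh [0.562  0.1304 0.115 ] 0.0652 -169.4
base [0.567  0.1355 0.022 ] 0.0595 -173.3
(array([0.62632766, 0.14281183, 0.02381143]), np.float64(0.0004825734685391696)) (array([0.56766105, 0.13513636, 0.14182585]), np.float64(0.0016743234055842098))
```

Run:
```python
from h import *
for f,n,roi_,in(("t5","top",(95,190,262,372)),("scene2","scene",(80,170,285,372)),("s5","scene",(80,170,245,372))):
    C=cam(n);im=cv2.GaussianBlur(cv2.imread(f"pics/{f}.png"),(3,3),0).astype(int);m=((im[...,1]-im[...,2]>1)&(im[...,0]-im[...,2]>-3)).astype('uint8')
    k=np.zeros_like(m);a,b,c,d=roi_;k[a:b,c:d]=1;m=cv2.morphologyEx(m&k,cv2.MORPH_CLOSE,np.ones((3,3)));m=cv2.morphologyEx(m,cv2.MORPH_OPEN,np.ones((7,7)))
    cs,_=cv2.findContours(m,cv2.RETR_EXTERNAL,cv2.CHAIN_APPROX_NONE)
    if not cs: continue
    c=max(cs,key=cv2.contourArea);P=np.array([onz(C,p,.29)[:2] for p in c[:,0].astype(float)],np.float32)*1000
    rc=cv2.minAreaRect(P);q=cv2.boxPoints(rc);print(f,rc)
    for i in range(4):
        e=q[(i+1)%4]-q[i];L=np.linalg.norm(e);e/=L;r=P-q[i];d=abs(r[:,0]*e[1]-r[:,1]*e[0]);a_=r@e
        I=P[(d<8)&(a_>.1*L)&(a_<.9*L)]
        if len(I)>10:
            v=cv2.fitLine(I,cv2.DIST_HUBER,0,.01,.01).ravel();print(len(I),round(np.degrees(np.arctan2(v[1],v[0]))%90,2),v[2:])
```

```text
t5 ((678.10791015625, -106.57421875), (172.98013305664062, 224.2349395751953), 3.3467016220092773)
76 3.36 [ 593.09766 -114.62418]
56 3.57 [ 684.52637 -216.9804 ]
74 3.35 [762.01044 -90.96202]
56 3.34 [670.4301      3.9346247]
```

```bash
python3 nudge.py '[[[0, 0.001, 0], 0.005, 0], [[0, 0.001, 0], 0.01, 0], [[0, 0, 0], 0.02, 0], [[0, 0, 0], 0.02, 0], [[0, 0, 0], 0.01, 0], [[0, 0, 0], 0.005, 0], [[0, 0, 0], 0, 0], [[0, 0, 0], 0, 0], [[0, 0, 0], 0, 0], [[0, 0, 0], 0, 0]]'
python3 - <<'E'
from h import *
s=eyes.read_camera("scene");t=eyes.read_camera("top")
i=np.hstack([cv2.resize(im[r:r+66,x:x+66],(400,400),interpolation=cv2.INTER_CUBIC) for im,r,x in((s,180,190),(t,165,185))])
cv2.imwrite("pics/c7.png",np.clip(i*1.5,0,255).astype('uint8'))
E
```

```text
t: 20.55
eef_pos: [0.6307, 0.144, 0.2117]
tool_rot: [0.001, 0.995, -0.098, 0.001]
contact_force: [3.9, -5.1, 3.5]
gripper_width: 0.156
grasp_force: 40.5
```

View pics/c7.png

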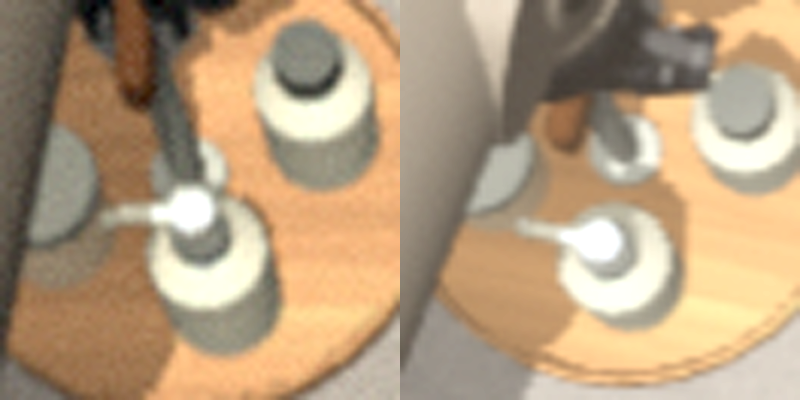

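The pump bottle (base near (225,300) in the scene crop) has moved the last 4° or so. It now stands at about -176.5°, against -176.6° for square to the front. The containers in view are upright, the handle is gripped and the arm is still, so I'm handing in.

```bash
python3 -c "
from station import bot, eyes, ticket
print(ticket.hand_in())"
```

```text
the job is handed in; nothing more can be done
None
```

I handed the job in at about 20.7 s: the door is pushed shut against its stop, and the handle is still gripped and still, with the pump bottle within my roughly 2° measuring error of square to the front.

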